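# Lock the tube rack down on the bench shaker with its hairpin clip

### The job

Get the tube rack ready for shaking: swing the hold-down bar fully down over the rack so that its forked end sits round the lock post, then take the hairpin clip by its orange grip and push it sideways, square from the front, onto the neck of the post between bar and domed head until it snaps home, and let go. Ease the clip on and feel for the snap: the platform rolls back under your push until it meets its stop, and only then does the clip go over; do not ram it. Leave the bottles, the timer and the dish where they stand.

Things in the scene. Friction and masses are not known exactly. Their poses are not given: they have to be found in the camera images.
- shaker: White bench shaker, housing 190 x 250 x 62 mm, fixed to the bench, control panel on its front (-x) side. Origin: centre of its underside; x points from the panel to the back, y to the left. An aluminium platform (150 x 256 mm, top 80 mm above the bench) runs on guide rods on top of it.
- platform_mid (a point): Middle of the platform's top face, 80 mm above the bench; axes as the shaker's. The motor is off: the platform slides along the shaker's x under a push of about 4 N, and stays where it is left, until it meets the drive yoke hidden under it, a hard stop. Where the drive stopped is not seen: the platform may roll back anything from 12 to 30 mm.
- rack: Blue tube rack, 78 x 129 x 65 mm (top 147 mm above the bench), fixed on the platform under the bar; six capped tubes (16 mm wide, tops 194 mm above the bench) stand in its middle and left, 22 mm in front of and behind the bar's middle line. Origin: centre of its underside.
- post_neck (a point): Point on the axis of the steel lock post on the platform, 95 mm to the right (-y) of platform_mid, at the height of the top face of the closed bar (153 mm above the bench); axes as the shaker's; moves with the platform. From here up the post is a neck of 12 mm diameter, free for 8.5 mm, then comes its domed head (20 mm diameter, 11 mm high).
- bar (a joint): Angle of the steel hold-down bar (rad): 0 = fully down, larger = raised (at most 1.3). A stiff hinge keeps it where it is left; about 2 N at the knob moves it. The hinge axis is along the shaker's x, 190 mm to the left (+y) of the post, 2 mm lower than post_neck. Bar 4 mm thick, its end a flat fork 46 mm wide (along x) with a 21 mm slot that comes down round the neck; the clip slides on its tines.
- bar_knob (a point): Centre of the black ball knob (32 mm) on the bar, 139 mm from the hinge axis along the bar and 18 mm to its upper side; with the bar down it stands 51 mm to the left (+y) of the post and 16 mm above post_neck. It can be pinched from above with the fingers in front and behind (along the shaker's x) and turns between them as the bar swings.
- clip: Hairpin spring clip: two legs of 4 mm steel wire, side by side in one plane, in a moulded orange grip 32 mm long (x -16 to +16 mm), 12 mm wide (y), 22 mm high. Lies flat on the bench. Origin: centre of the grip's underside; x along the legs to the open end, y across, z up. Legs and grip have their undersides level (within 0.5 mm).
- clip_mouth (a point): Open end of the clip, between the leg tips, 56 mm ahead of the clip's origin, 2.5 mm above its underside. The legs flare to a 21 mm wide mouth here and pinch in to 6 mm at the bulges 18 mm behind it (x = 38 mm). The neck spreads them; passing the bulges takes a push of about 6 to 12 N (more than the platform needs to slide; twice that is ramming), then the force drops and the clip jumps forward.
- clip_seat (a point): Middle of the clip's pocket (15 mm wide, behind the bulges), 28.3 mm ahead of the clip's origin along its x, 2.5 mm above its underside; lies on the post's axis when the clip is home (2.5 mm either way along x is normal). 2.3 mm beyond that the grip's end meets the post's head and the clip stops hard.
- dropper_0: Brown dropper bottle with white cap, 31 mm wide, 88 mm high, standing; origin at the centre of its underside.
- dropper_1: Brown dropper bottle with dark cap, 31 mm wide, 88 mm high, standing; origin at the centre of its underside.
- dropper_2: White dropper bottle with red cap, 31 mm wide, 88 mm high, standing; origin at the centre of its underside.
- timer: Small cream bench timer, 64 x 64 x 20 mm, lying flat; origin at the centre of its underside.
- plate_read: Pink culture dish, 93 mm diameter, 16 mm high, lying flat to the left of the shaker; origin at the centre of its underside.
Mind the look-alikes: they are no part of the job. Of the things like the clip, leave any that is blue; of the rest the smaller one is meant.

How it is judged:
By the outcome, as a careful person would: the job done as asked, in the order asked, and still so for the second after the job is handed in, with the robot touching nothing.
It also fails if it takes over 64 s, if anything falls off the work surface, if the arm or the gripper's body presses on something with over 40 N, if the wrist force passes 120 N, or if a joint passes its speed limit or range.

### The arm

A 6-joint arm with a two-finger parallel gripper is mounted at the origin on a cart in front of the work surface, level with it; the furniture and walls round the work are solid. World frame = base frame: x ahead of the robot, y to its left, z up, the work surface at z = 0. Lengths are in m, angles in rad, forces in N, time in s.
With the tool pointing down it reaches from about 0.425 to 0.925 m from the base axis. Payload 12.5 kg.
Tool frame: the origin (TCP) lies midway between the tips of the shut fingers; the grasp point (between the pads) lies 19 mm behind it (env.tcp_to_grasp is the distance from the TCP to the grasp point, in m); z points along the fingers, y is the line along which they close (so a half turn about z gives the same grasp; the last joint's range is limited). The gripper opens to 85 mm and grips with 20 to 120 N. Pads are 22 mm wide; open, the fingers measure 114 mm over their backs; the gripper's body (76 mm by 85 mm) begins 54 mm behind the grasp point. The pads swing forward as they close: fully open they stand 13 mm farther back than shut.
Start: joints at [1.22, 0.491, 1.559, -0, 1.092, -0.106], TCP at [0.151, 0.606, 0.231] pointing down, gripper open.
Joint ranges: [-3.1, 3.1], [-0.84, 2.19], [0.05, 2.79], [-1.13, 4.28], [0.06, 2.93], [-2.69, 2.69]. Speed limits (rad/s): [2.22, 2.22, 2.79, 3.14, 3.14, 3.14].

### API

Orientations are given as a unit quaternion [w, x, y, z].
In Python, from cell import env gives the robot as it stands.
- The arm moves only by the tool step_arm, never from a script. Its argument "rows" is a list of rows, each a list of 5 numbers: the shift along the tool's x, y, z in m, then the turn about the tool's z in degrees, then the opening, from -1 (shut) to 1 (fully open). In form: [[dx, dy, dz, twist, claw], ...]. A call has 1 to 8 rows; each row shifts and turns the commanded pose from where the row before left it, along the tool's axes as they then stand; what a row does not reach is not made up. A row lasts 1/10 s, in which the tool goes at most 50 mm and 8.59 degrees, less where a joint would pass 70% of its speed; a pose out of reach is approached as far as the arm can. A call is refused whole if a number of a shift passes 0.05 or a number of a turn 8.59, either way. A call with a gripper value outside its range is refused whole. The fingers move at their own pace and stop on an object; the grip force is fixed at half the most. Time passes only in rows, so rows that do not move let the fingers close. It gives the time, the measured TCP pose, the force, the opening and the grip force at its end, in the units of the state.
- env.state(): the state, without advancing time (a new reading comes with each control period).
- env.capture(name): name is "scene" or "top" or "wrist"; returns (picture, depth): 400x640x3 uint8, red, green, blue; 400x640 float32, m along the optical axis (not along the pixel's ray), 0 where there is no reading.
- env.camera_info(name): a dict with "intrinsics" (3x3 intrinsics, pixels), "k1" (the pictures are not rectified: a ray, as slopes to the right and down, at radius r is drawn at 1 + k1 r^2 times it, then the intrinsics apply), "xyz" and "attitude" of the camera in the world. Camera axes: x right, y down, z forward; pixel columns grow to the right and rows downward; lengths in m; the calibration is good to about 2 mm. A picture is of the moment at which its call begins: read the wrist's pose just before it. camera_info takes no time and is no camera call; for the wrist camera it gives the pose at the moment of the call.
- env.sign_off(): hands the job in; it is judged then, once.
The state is a dict: "clock": time; "q": joint angles; "qvel": joint speeds; "joint_efforts": joint torques, N m; "position": TCP position; "ee_rot": TCP orientation; "ft_force": force on the tool from outside, world axes, zero at the start; "moment": the same for the moment, N m; "gripper_width": opening from 0.0 (shut) to 1.0 (fully open); "finger_force": force on a finger pad.
Only numpy, scipy, OpenCV 4.12 (cv2) and the standard library are available. Lean on these libraries where they do the work, as an engineer would, in place of code of your own. Each camera call takes 0.05 s, during which the arm holds its last target. There are 200 camera calls.

## Working session

There is one attempt and no reset: what is moved stays moved. The work goes in short steps, Python scripts to look and compute and a tool call to move; the robot and the scene stay as the last step left them, time stands still between calls to the robot, and variables do not carry over. Pictures are saved under pics/ and viewed, at most 10 in all, crops included, and the job is handed in when it is done.

Besides the shell and the picture viewer there is one more tool, called after ">>>" in YAML: its name, and indented under it one key for each argument. step_arm: Moves the arm, as the interface text tells. Its arguments: {"type":"object","properties":{"rows":{"type":"array","items":{"type":"array","items":{"type":"number"}}}},"required":["rows"]}

```bash
mkdir -p pics
cat > h.py <<'E'
import numpy as np,cv2
from cell import env
from scipy.spatial.transform import Rotation as R
def cam(n):
    i=env.camera_info(n);K=np.array(i["intrinsics"]);a=np.array(i["attitude"],float)
    M=a if a.shape==(3,3) else R.from_quat(a[[1,2,3,0]]).as_matrix()
    return K,float(i["k1"]),np.array(i["xyz"]),M
def ray(c,u,v):
    K,k,o,M=c;d=np.linalg.solve(K,[u,v,1]);s=d[:2].copy()
    for _ in range(20): s=d[:2]/(1+k*(s@s))
    return o,M@np.array([s[0],s[1],1])
def onz(c,u,v,z):
    o,d=ray(c,u,v);return o+d*(z-o[2])/d[2]
def at(c,u,v,dep):
    o,d=ray(c,u,v);return o+d*dep
def proj(c,p):
    K,k,o,M=c;q=M.T@(np.array(p)-o);s=q[:2]/q[2];s=s*(1+k*(s@s));return (K@[s[0],s[1],1])[:2]
def cloud(c,dep):
    K,k,o,M=c;v,u=np.mgrid[0:400,0:640];p=np.stack([u,v],-1).reshape(-1,1,2).astype(float)
    s=cv2.undistortPoints(p,K,np.array([k,0,0,0.])).reshape(400,640,2)
    return o+np.concatenate([s,np.ones((400,640,1))],-1)*dep[...,None]@M.T
E
python3 - <<'E'
from h import *
for n in("scene","top","wrist"):
    c=cam(n);p,d=env.capture(n);np.savez(n+".npz",p=p,d=d)
    cv2.imwrite(f"pics/{n}.png",p[...,::-1]);print(n,c,env.camera_info(n)["attitude"] if n=="top" else "")
print(env.state(),env.tcp_to_grasp)
E
```

```text
scene (array([[513.02011909,   0.        , 317.5736856 ],
       [  0.        , 513.02011909, 198.90881094],
       [  0.        ,   0.        ,   1.        ]]), 0.029767984974511483, array([ 0.12872427, -1.01349401,  1.07176985]), array([[ 0.91641567, -0.24811365,  0.3140413 ],
       [-0.3999333 , -0.59779382,  0.6947632 ],
       [ 0.01535172, -0.76228746, -0.64705653]])) 
top (array([[434.1344438 ,   0.        , 324.66925045],
       [  0.        , 434.1344438 , 203.99243623],
       [  0.        ,   0.        ,   1.        ]]), -0.08690504807149348, array([ 0.32987021, -0.0415502 ,  1.50976012]), array([[ 0.01354547, -0.97953655,  0.20081003],
       [-0.99989542, -0.01225163,  0.00768452],
       [-0.00506702, -0.20089312, -0.97960006]])) [-0.07364403  0.70806023 -0.69889251  0.06911241]
wrist (array([[302.14645712,   0.        , 312.27192723],
       [  0.        , 302.14645712, 203.78115377],
       [  0.        ,   0.        ,   1.        ]]), -0.0063132844241248, array([0.08121924, 0.62268138, 0.37342234]), array([[ 2.43014177e-01,  9.31255106e-01,  2.71492243e-01],
       [ 9.70022729e-01, -2.33266680e-01, -6.81363453e-02],
       [-1.22225330e-04,  2.79911744e-01, -9.60025729e-01]])) 
{'clock': 0.15, 'q': array([ 1.22041416e+00,  4.91416779e-01,  1.55929906e+00, -1.71854089e-05,
        1.09169662e+00, -1.05601442e-01]), 'qvel': array([ 2.44099382e-04, -2.33201830e-03, -1.60369992e-03, -1.79581583e-03,
        6.93730253e-05,  2.86832905e-04]), 'joint_efforts': array([ 1.79338578e-03, -6.18713522e+01, -2.61691296e+01, -1.20004352e-04,
        3.24576868e-03, -1.21737858e-05]), 'position': array([0.15139294, 0.60622448, 0.23086825]), 'ee_rot': array([-8.52203221e-05,  1.22081089e-01,  9.92520045e-01, -4.01017345e-04]), 'ft_force': array([-0.63774002, -0.56770113,  0.20270294]), 'moment': array([-0.00022264,  0.02241579, -0.00642139]), 'finger_force': 0.0, 'gripper_width': 1.0012172476509287} 0.0187
```

View pics/scene.png

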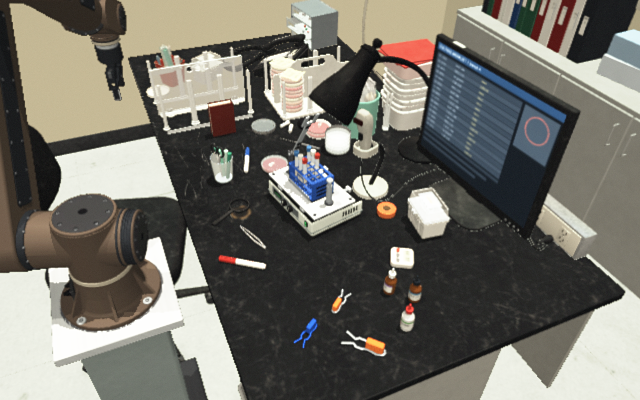

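View pics/top.png

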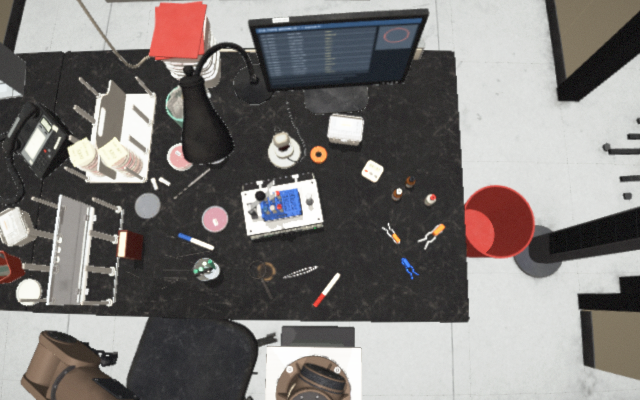

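Clip candidates, as scene / top pixels:
- Small orange clip at (340,301) / (392,233).
- Large orange clip at (367,344) / (432,235).
- Blue clip at (308,331) / (408,267).

The description picks the small orange one. I'll check it with a close crop, along with the shaker.

Run:
```python
from h import *
S=np.load("scene.npz")["p"];T=np.load("top.npz")["p"]
f=lambda I,x,y,w,h:cv2.resize(I[y:y+h,x:x+w],(400,300),interpolation=cv2.INTER_CUBIC)
a=np.vstack([np.hstack([f(S,255,140,120,90),f(T,230,165,112,84)]),np.hstack([f(S,285,280,120,90),f(T,370,210,88,66)])])
cv2.imwrite("pics/crop1.png",a[...,::-1])
c=cam("top");d=np.load("top.npz")["d"];P=cloud(c,d);Ps=cloud(cam("scene"),np.load("scene.npz")["d"])
# orange grips
for n,I,Q in(("top",T,P),("scene",S,Ps)):
    h=cv2.cvtColor(I,cv2.COLOR_RGB2HSV);m=cv2.inRange(h,(5,150,120),(20,255,255))
    k,l,s,ce=cv2.connectedComponentsWithStats(m)
    for i in range(1,k):
        if s[i,4]>15:
            pp=Q[l==i];print(n,s[i],ce[i].round(1),np.nanmedian(pp,0).round(4),cv2.minAreaRect(np.argwhere(l==i)[:,::-1].astype(np.float32)))
print("plat pts top",[ (uv,P[uv[1],uv[0]].round(4)) for uv in((310,202),(255,215),(265,225),(310,180),(392,233),(350,260))])
```

```text
top [310 146  17  17 187] [318.2 154.4] [ 0.816  -0.0037  0.0173] ((318.0, 154.0), (16.0, 16.0), 90.0)
top [433 224  12  11  58] [438.7 229.3] [ 0.55   -0.4257  0.0285] ((438.3986511230469, 229.35809326171875), (4.766153335571289, 14.182211875915527), 54.462318420410156)
top [392 234   8   8  28] [395.7 237.2] [ 0.5211 -0.2776  0.0221] ((395.50006103515625, 237.0000457763672), (9.192388534545898, 3.5355336666107178), 45.0)
scene [377 201  20  18 202] [385.9 210.2] [ 0.8131 -0.0149  0.0184] ((386.5, 209.5), (17.0, 19.0), 90.0)
scene [388 279   8   5  25] [392.2 281.6] [ 0.6709 -0.2928  0.0482] ((391.9500732421875, 281.8500061035156), (3.4785051345825195, 7.589465618133545), 71.56504821777344)
scene [414 286   7   6  27] [417.4 289.1] [ 0.7176 -0.3413  0.0494] ((417.3076477050781, 289.4615783691406), (3.882901668548584, 7.211102485656738), 56.3099365234375)
scene [332 297  10  14  66] [336.2 303.9] [ 0.5189 -0.2831  0.018 ] ((336.2000427246094, 303.60003662109375), (6.260990142822266, 14.310833930969238), 26.56505012512207)
scene [365 337  20  17 161] [374.7 345.9] [ 0.5484 -0.4308  0.0226] ((374.5076904296875, 345.0799255371094), (19.097686767578125, 11.846309661865234), 21.037511825561523)
plat pts top [((310, 202), array([0.6255, 0.0184, 0.0974])), ((255, 215), array([0.5813, 0.2019, 0.0858])), ((265, 225), array([0.5491, 0.168 , 0.0788])), ((310, 180), array([0.7065, 0.0208, 0.0768])), ((392, 233), array([ 0.539 , -0.2678, -0.0037])), ((350, 260), array([ 4.425e-01, -1.201e-01, -2.000e-04]))]
```

View pics/crop1.png

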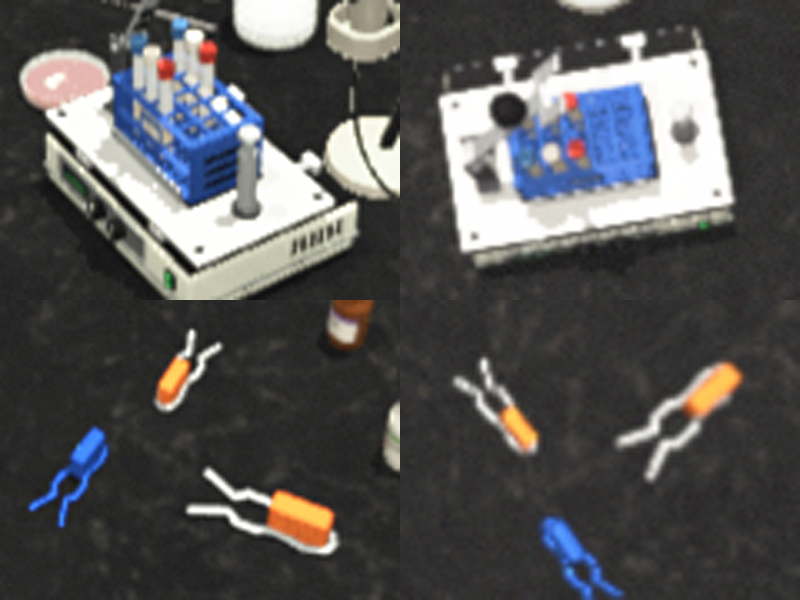

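The crop shows the shaker with its bar raised at the left, the black knob near top px (301,195), and the bare post near (309,201). The small orange clip's grip is at top px (395,237), with its legs pointing up-left to about (387,227). That confirms the choice. Next I'll measure yaw, post, knob and clip.

Run:
```python
from h import *
T=np.load("top.npz");S=np.load("scene.npz")
for n,D in(("top",T),("scene",S)):
    c=cam(n);I=D["p"];P=cloud(c,D["d"]);h=cv2.cvtColor(I,cv2.COLOR_RGB2HSV)
    box=(P[...,0]>.45)&(P[...,0]<.8)&(P[...,1]>-.12)&(P[...,1]<.25)&(D["d"]>0)
    m=(box&(abs(P[...,2]-.08)<.006)&(h[...,2]>150)&(h[...,1]<60))
    r=cv2.minAreaRect(P[m][:,:2].astype(np.float32)*1000);print(n,"plat",m.sum(),r)
    m=box&(P[...,1]<.06)&(P[...,2]>.150)&(P[...,2]<.185);print("post",m.sum(),P[m].mean(0) if m.any() else 0,P[m].std(0), np.argwhere(m)[:,::-1].mean(0))
    m=box&(h[...,2]<50)&(P[...,2]>.2)
    print("knob",m.sum(),np.median(P[m],0),P[m].std(0),np.argwhere(m)[:,::-1].mean(0))
    m=box&(P[...,2]>.2)&(h[...,2]>=90);print("bar",m.sum(),P[m].max(0),P[m].min(0))
    # clip near grip
    b=(abs(P[...,0]-.535)<.06)&(abs(P[...,1]+.265)<.06)
    g=cv2.inRange(h,(5,120,100),(22,255,255))>0
    w=b&(h[...,1]<70)&(h[...,2]>110)
    for k,mm,z in(("grip",b&g,.02),("legs",w,.0025)):
        uv=np.argwhere(mm)[:,::-1];q=np.array([onz(c,*x,z) for x in uv]);print(k,len(uv),q.mean(0).round(4),cv2.minAreaRect(q[:,:2].astype(np.float32)*1000))
        if k=="legs":
            M=q.mean(0)
            print(q[np.argsort(-q[:,0])[:6]].round(3).tolist())
```

```text
top plat 1752 ((650.53564453125, 123.75015258789062), (224.80458068847656, 257.23004150390625), 11.155891418457031)
post 37 [0.6280107  0.02702271 0.16754846] [0.01189858 0.01178577 0.00751738] [306.45945946 196.64864865]
knob 70 [0.60469164 0.15133013 0.29281953] [0.06214964 0.02741838 0.01053773] [265.57142857 184.72857143]
bar 380 [0.792049   0.18374685 0.33712609] [0.58949481 0.07490542 0.20045204]
grip 44 [ 0.5207 -0.2774  0.02  ] ((521.2327270507812, -277.0767517089844), (33.10454177856445, 15.405136108398438), 38.18137741088867)
legs 74 [ 0.5417 -0.2578  0.0025] ((533.4307861328125, -264.8397216796875), (79.37930297851562, 28.657819747924805), 34.94980239868164)
[[0.573, -0.253, 0.002], [0.57, -0.257, 0.002], [0.57, -0.253, 0.002], [0.57, -0.25, 0.002], [0.566, -0.257, 0.002], [0.566, -0.253, 0.002]]
scene plat 1299 ((651.8876953125, 122.24351501464844), (234.8554229736328, 261.0860900878906), 11.062310218811035)
post 64 [0.63032073 0.02350713 0.16268147] [0.00960544 0.01315636 0.00935419] [328.421875 180.9375  ]
knob 108 [0.7431111  0.10442823 0.29025418] [0.07853764 0.03232419 0.02762657] [330.50925926 126.28703704]
bar 635 [0.79837639 0.18284665 0.33904196] [0.5885322  0.06851794 0.20011788]
grip 90 [ 0.518  -0.2814  0.02  ] ((518.0095825195312, -281.0645446777344), (43.91914367675781, 18.051353454589844), 39.224239349365234)
legs 88 [ 0.5428 -0.2639  0.0025] ((539.1154174804688, -267.4928894042969), (81.635986328125, 27.801780700683594), 43.39293670654297)
[[0.573, -0.251, 0.002], [0.571, -0.254, 0.002], [0.571, -0.25, 0.002], [0.57, -0.257, 0.002], [0.569, -0.253, 0.002], [0.568, -0.256, 0.002]]
```

>>> step_arm:
  rows:
    - [0, 0, -0.02, 8.1, 1]
    - [0, 0, -0.03, 8.1, 1]
    - [0, 0, -0.03, 8.1, 1]
    - [0, 0, -0.03, 8.1, 1]
    - [0, 0, -0.03, 8.1, 1]
    - [0, 0, -0.03, 8.1, 1]
    - [0, 0, 0, 8.1, 1]
    - [0, 0, 0, 8.1, 1]

```text
clock: 0.95
position: [0.1514, 0.6064, 0.4021]
ee_rot: [-0.0, 0.637, 0.771, 0.001]
ft_force: [-0.6, -0.8, -0.7]
gripper_width: 1.001
finger_force: 0.0
```

>>> step_arm:
  rows:
    - [-0.041, 0.0225, 0, 0, 1]
    - [-0.041, 0.0225, 0, 0, 1]
    - [-0.041, 0.0225, 0, 0, 1]
    - [-0.041, 0.0225, 0, 0, 1]
    - [-0.041, 0.0225, 0, 0, 1]
    - [-0.041, 0.0225, 0, 0, 1]
    - [-0.041, 0.0225, 0, 0, 1]
    - [-0.041, 0.0225, 0, 0, 1]

```text
clock: 1.75
position: [0.3924, 0.3178, 0.4013]
ee_rot: [-0.0, 0.635, 0.773, 0.0]
ft_force: [0.4, 0.3, 0.3]
gripper_width: 0.994
finger_force: 0.0
```

>>> step_arm:
  rows:
    - [-0.041, 0.0225, 0, 0, 1]
    - [-0.041, 0.0225, 0, 0, 1]
    - [-0.041, 0.0225, 0, 0, 1]
    - [-0.041, 0.0225, 0, 0, 1]
    - [-0.041, 0.0225, 0, 0, 1]
    - [-0.041, 0.0225, 0, 0, 1]
    - [-0.041, 0.0225, 0, 0, 1]
    - [-0.041, 0.0225, 0, 0, 1]

```text
clock: 2.55
position: [0.6327, 0.0308, 0.4011]
ee_rot: [-0.0, 0.635, 0.773, -0.0]
ft_force: [0.0, 0.0, 0.6]
gripper_width: 1.002
finger_force: 0.0
```

Run:
```python
from h import *
env.capture("wrist");c=cam("wrist");p,d=env.capture("wrist");np.savez("w1.npz",p=p,d=d)
import pickle;pickle.dump(c,open("w1.pkl","wb"))
cv2.imwrite("pics/w1.png",p[...,::-1]);print(env.state()["position"],env.state()["q"],c[2])
```

```text
[0.63414536 0.02840883 0.39935541] [-5.89563874e-02  3.97329073e-01  1.27177691e+00 -6.89987740e-04
  1.47437458e+00 -2.49786355e-01] [0.62140881 0.09516389 0.54212599]
```

View pics/w1.png

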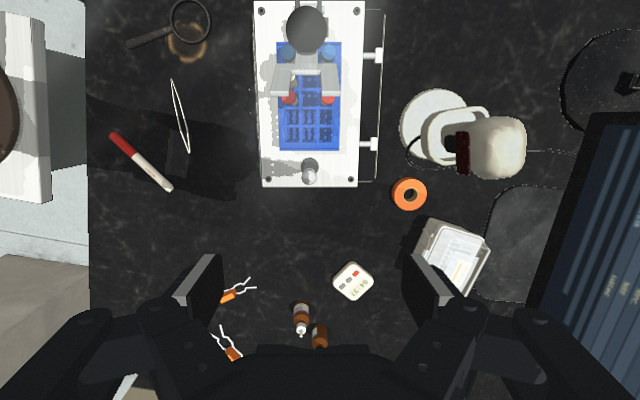

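The wrist view shows the knob at (306,30), the post head at (310,168), the platform's right-hand corners at (262,187) and (357,187), and the bar fork at about (305,82). The small clip is at (235,293) and the large one at (230,345).

Run:
```python
from h import *
import pickle
c=pickle.load(open("w1.pkl","rb"));D=np.load("w1.npz");I=D["p"];P=cloud(c,D["d"]);h=cv2.cvtColor(I,cv2.COLOR_RGB2HSV)
# platform edges by row at z=.08
w=(h[...,2]>170)&(h[...,1]<50)
L=[];Rr=[]
for v in range(10,185,5):
    u=np.where(w[v,240:370])[0]+240
    if len(u)>5: L.append(onz(c,u[0]-.5,v,.08)[:2]); Rr.append(onz(c,u[u<362][-1]+.5,v,.08)[:2])
for E in(L,Rr):
    E=np.array(E);f=cv2.fitLine(E.astype(np.float32),cv2.DIST_HUBER,0,.001,.001).ravel();print("edge dir az",np.degrees(np.arctan2(f[1],f[0])),f)
for uv in((262,187),(357,187)):print("corner",onz(c,*uv,.08))
m=(h[...,2]<75)&(h[...,1]<60);m[:, :280]=0;m[:,335:]=0;m[60:]=0
k,l,s,ce=cv2.connectedComponentsWithStats(m.astype(np.uint8));i=1+s[1:,4].argmax();print("knob",s[i],ce[i]);mm=l==i
(ku,kv),kr=cv2.minEnclosingCircle(np.argwhere(mm)[:,::-1].astype(np.float32));print(ku,kv,kr)
print("knob depth",np.median(P[mm],0),np.percentile(P[mm][:,2],[10,50,90,98])); 
for z in(.26,.27,.28,.29):print(z,onz(c,ku,kv,z).round(4))
x=P[150:192,295:330];d=D["d"][150:192,295:330];q=(x[...,2]>.158)&(x[...,2]<.18);uv=np.argwhere(q)[:,::-1]+[295,150];print("head",q.sum(),uv.mean(0),x[q].mean(0),uv.min(0),uv.max(0));print(onz(c,*uv.mean(0),.166))
q=(P[...,2]>.3)&(P[...,2]<.36)&(P[...,0]>.5)&(P[...,0]<.72)&(P[...,1]<.25)&(P[...,1]>0);print("fork",q.sum(),P[q].min(0),P[q].max(0))
g=(cv2.inRange(h,(5,120,100),(22,255,255))>0);g[:, :205]=0;g[:,260:]=0;g[320:]=0;g[:270]=0;uv=np.argwhere(g)[:,::-1];print("clip grip",uv.mean(0),onz(c,*uv.mean(0),.018),P[g].mean(0))
b=g*255
cv2.imwrite("pics/k.png",cv2.resize(I[0:200,240:375],None,fx=3,fy=3)[...,::-1])
```

```text
edge dir az -79.11633 [ 0.18881547 -0.98201257  0.53689617  0.11245164]
edge dir az -78.21659 [ 0.20421255 -0.9789266   0.68107444  0.14726786]
corner [ 0.56391985 -0.02576941  0.08      ]
corner [0.71020467 0.00255326 0.08      ]
knob [286   6  23  31 164] [293.01829268  17.64634146]
297.5 21.0 18.309932708740234
knob depth [0.59355731 0.16022316 0.29097267] [0.28644507 0.29097267 0.2938903  0.29531296]
0.26 [0.5948 0.1666 0.26  ]
0.27 [0.5957 0.1641 0.27  ]
0.28 [0.5967 0.1615 0.28  ]
0.29 [0.5976 0.159  0.29  ]
head 194 [308.92268041 176.59793814] [0.63081631 0.02219684 0.17028902] [301 169] [316 184]
[0.63092148 0.02136333 0.166     ]
fork 1357 [0.58772745 0.10196245 0.30005354] [0.6364678  0.13278974 0.33671407]
clip grip [228.06428571 295.83571429] [ 0.52180749 -0.27450819  0.018     ] [ 0.52275848 -0.27143089  0.02220809]
```

View pics/k.png

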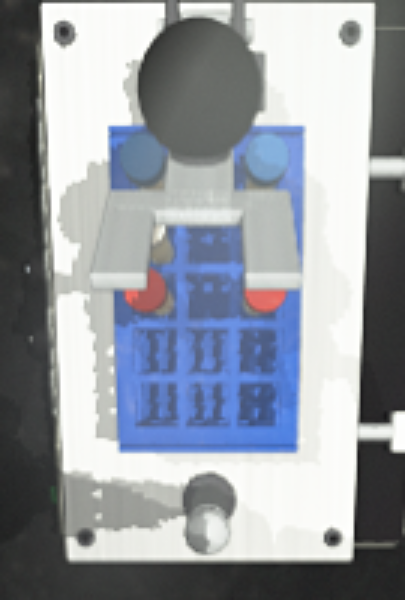

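Run:
```python
from h import *
import pickle
c=pickle.load(open("w1.pkl","rb"));psi=np.radians(11.3);u=np.array([-np.sin(psi),np.cos(psi)]);post=np.array([.6309,.0212])
for z in(.275,.28,.285,.29):print(z,onz(c,306.7,29.3,z).round(4))
for th in(1.0,1.05,1.1,1.15,1.2):
    y=.139*np.cos(th)-.018*np.sin(th);z=.151+.139*np.sin(th)+.018*np.cos(th);k=post+u*(.19-y);print(th,k,z,proj(c,[*k,z]))
```

```text
0.275 [0.6044 0.1584 0.275 ]
0.28 [0.6047 0.1573 0.28  ]
0.285 [0.605  0.1561 0.285 ]
0.29 [0.6053 0.1549 0.29  ]
1.0 [0.60541829 0.1487235 ] 0.27768990839392416 [305.65438023  42.14554583]
1.05 [0.60416291 0.15500609] 0.28052810721961946 [305.47201163  32.14861227]
1.1 [0.60288129 0.16141993] 0.2830425532341999 [305.29036819  21.69342371]
1.15 [0.60157666 0.16794898] 0.28522696163212724 [305.11064684  10.82077032]
1.2 [0.60025226 0.17457693] 0.2870758725300246 [304.93412794  -0.42027226]
```

The swing angle comes out near 1.07, with the knob at about (0.604, 0.157, 0.281) and the yaw about 11.3°. I'll move over the knob, descend and pinch.

>>> step_arm:
  rows:
    - [0.033, -0.0011, 0, 0, 1]
    - [0.033, -0.0011, 0, 0, 1]
    - [0.033, -0.0011, 0, 0, 1]
    - [0.033, -0.0012, 0, 0, 1]
    - [0, 0, 0.034, 0, 1]
    - [0, 0, 0.034, 0, 1]
    - [0, 0, 0.034, 0, 1]
    - [0, 0, 0.032, 0, 1]

```text
clock: 3.45
position: [0.601, 0.1618, 0.2659]
ee_rot: [-0.0, 0.635, 0.773, -0.0]
ft_force: [0.2, 0.4, -0.0]
gripper_width: 0.997
finger_force: 0.0
```

>>> step_arm:
  rows:
    - [0, 0, 0, 0, 1]
    - [0, 0, 0, 0, 0.2]
    - [0, 0, 0, 0, -0.3]
    - [0, 0, 0, 0, -1]
    - [0, 0, 0, 0, -1]
    - [0, 0, 0, 0, -1]
    - [0, 0, 0, 0, -1]
    - [0, 0, 0, 0, -1]

```text
clock: 4.25
position: [0.6026, 0.1612, 0.2686]
ee_rot: [0.001, 0.635, 0.773, 0.001]
ft_force: [4.3, 0.1, 6.3]
gripper_width: 0.34
finger_force: 58.7
```

>>> step_arm:
  rows:
    - [-0.0084, 0, 0.0038, 0, -1]
    - [-0.0084, 0, 0.0042, 0, -1]
    - [-0.0079, 0, 0.0049, 0, -1]
    - [-0.0077, 0, 0.0053, 0, -1]
    - [-0.0072, 0, 0.0058, 0, -1]
    - [-0.0069, 0, 0.0063, 0, -1]
    - [-0.0065, 0, 0.0067, 0, -1]
    - [-0.006, 0, 0.0072, 0, -1]

```text
clock: 5.05
position: [0.6147, 0.1025, 0.2246]
ee_rot: [0.002, 0.635, 0.772, 0.001]
ft_force: [5.2, -3.5, 7.5]
gripper_width: 0.339
finger_force: 61.8
```

Run:
```python
from h import *
c=cam("wrist");p,d=env.capture("wrist");cv2.imwrite("pics/w2.png",p[...,::-1]);s=env.state();print(s["position"],s["ft_force"],s["gripper_width"],s["finger_force"])
```

```text
[0.61467846 0.10171958 0.22336682] [ 6.48745923 -4.5893517   4.36485664] 0.3402094760550193 61.65208697319031
```

View pics/w2.png

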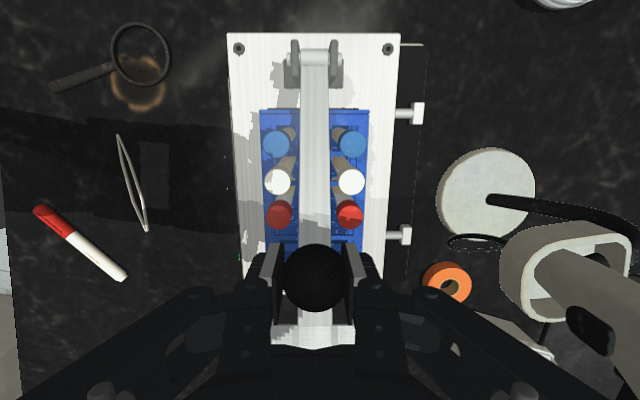

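The knob at (315,278) sits between the fingers and the bar is following. The red tubes at (280,215) and (350,215) are clear. I'll continue the arc.

>>> step_arm:
  rows:
    - [-0.0055, 0, 0.0075, 0, -1]
    - [-0.0049, 0, 0.0079, 0, -1]
    - [-0.0045, 0, 0.0082, 0, -1]
    - [-0.0039, 0, 0.0085, 0, -1]
    - [-0.0033, 0, 0.0087, 0, -1]
    - [-0.0027, 0, 0.0089, 0, -1]
    - [-0.0021, 0, 0.0091, 0, -1]
    - [-0.0015, 0, 0.0092, 0, -1]

```text
clock: 5.9
position: [0.6205, 0.0746, 0.156]
ee_rot: [0.002, 0.635, 0.772, 0.001]
ft_force: [7.6, -4.9, 3.6]
gripper_width: 0.344
finger_force: 64.3
```

Run:
```python
from h import *
s=env.state();print(s["position"],s["ft_force"],s["gripper_width"],s["finger_force"])
c=cam("wrist");p,d=env.capture("wrist");P=cloud(c,d);s=env.state();print(s["position"],s["ft_force"])
# bar heights along its line: hinge dir
post=np.array([.6309,.0212]);psi=np.radians(11.3);u=np.array([-np.sin(psi),np.cos(psi)]);v=np.array([np.cos(psi),np.sin(psi)])
a=(P[...,:2]-post)@u;b=(P[...,:2]-post)@v
for y in np.arange(-.01,.19,.02):
    m=(abs(a-y)<.006)&(abs(b)<.007)&(d>0);print(round(y,3),m.sum(),np.median(P[m][:,2]).round(4) if m.any() else "")
```

```text
[0.62047795 0.07463609 0.15598922] [ 7.64362136 -4.88101956  3.57469345] 0.34403907684250024 64.28759694099426
[0.6202773  0.07443118 0.15457354] [10.02089045 -4.79937756  0.94141321]
-0.01 6 0.1486
0.01 499 0.1565
0.03 0 
0.05 771 0.1873
0.07 3831 0.2375
0.09 696 0.1553
0.11 749 0.1548
0.13 867 0.1544
0.15 961 0.154
0.17 695 0.1536
```

>>> step_arm:
  rows:
    - [0, 0, 0.001, 0, -1]
    - [0, 0, 0.001, 0, -1]
    - [0, 0, 0.001, 0, -1]
    - [0, 0, 0.001, 0, -1]
    - [0, 0, 0, 0, -1]

```text
clock: 6.45
position: [0.6208, 0.0744, 0.1526]
ee_rot: [0.002, 0.635, 0.772, 0.001]
ft_force: [7.3, -7.0, 5.6]
gripper_width: 0.337
finger_force: 64.7
```

>>> step_arm:
  rows:
    - [0, 0, 0.001, 0, -1]
    - [0, 0, 0.001, 0, -1]
    - [0, 0, 0.001, 0, -1]
    - [0, 0, 0, 0, -1]

```text
clock: 6.85
position: [0.6209, 0.074, 0.1518]
ee_rot: [0.003, 0.635, 0.773, 0.002]
ft_force: [1.2, -9.5, 25.2]
gripper_width: 0.335
finger_force: 66.6
```

>>> step_arm:
  rows:
    - [0, 0, -0.002, 0, -1]
    - [0, 0, 0, 0, 0.2]
    - [0, 0, 0, 0, 0.2]
    - [0, 0, 0, 0, 0.2]
    - [0, 0, -0.02, 0, 0.2]
    - [0, 0, -0.04, 0, 0.2]
    - [0, 0, -0.05, 0, 0.2]
    - [0, 0, -0.05, 0, 0.5]

```text
clock: 7.65
position: [0.6181, 0.0756, 0.3113]
ee_rot: [-0.001, 0.635, 0.773, -0.001]
ft_force: [-0.4, 0.2, -0.1]
gripper_width: 0.741
finger_force: 0.0
```

>>> step_arm:
  rows:
    - [-0.03, 0, -0.03, 0, 0.5]
    - [-0.04, 0, -0.03, 0, 0.5]
    - [0, 0, 0, 0, 0.5]

```text
clock: 7.95
position: [0.6334, 0.0035, 0.3738]
ee_rot: [0.003, 0.636, 0.772, 0.001]
ft_force: [-0.5, -0.6, -0.7]
gripper_width: 0.748
finger_force: 0.0
```

```bash
cat > meas.py <<'E'
from h import *
import pickle,sys
s=env.state();c=cam("wrist");p,d=env.capture("wrist");P=cloud(c,d);print(s["position"],s["ft_force"],s["gripper_width"])
n=sys.argv[1];np.savez(n+".npz",p=p,d=d);pickle.dump(c,open(n+".pkl","wb"));cv2.imwrite(f"pics/{n}.png",p[...,::-1])
E
python3 meas.py w3
python3 - <<'E'
from h import *
import pickle
c=pickle.load(open("w3.pkl","rb"));D=np.load("w3.npz");P=cloud(c,D["d"]);d=D["d"]
post=np.array([.6309,.0212]);psi=np.radians(11.3);u=np.array([-np.sin(psi),np.cos(psi)]);v=np.array([np.cos(psi),np.sin(psi)])
a=(P[...,:2]-post)@u;b=(P[...,:2]-post)@v
for y in np.arange(-.03,.19,.02):
    m=(abs(a-y)<.006)&(abs(b)<.007)&(d>0);print(round(y,3),m.sum(),np.median(P[m][:,2]).round(4) if m.any() else "")
m=(abs(a)<.02)&(abs(b)<.025)&(P[...,2]>.162)&(P[...,2]<.18);uv=np.argwhere(m)[:,::-1];print("head",uv.mean(0),P[m].mean(0),onz(c,*uv.mean(0),.167))
cv2.imwrite("pics/w3c.png",cv2.resize(D["p"][60:260,220:420],None,fx=3,fy=3)[...,::-1])
E
```

```text
[0.63339051 0.00346954 0.37379733] [-0.49157354 -0.5840039  -0.67431735] 0.7475579664643676
-0.03 42 0.08
-0.01 3067 0.4577
0.01 133 0.153
0.03 102 0.1532
0.05 143 0.1843
0.07 136 0.1533
0.09 147 0.1532
0.11 156 0.1531
0.13 164 0.1533
0.15 174 0.1533
0.17 83 0.1532
head [313.02192982 162.61842105] [0.63049458 0.02177918 0.17031736] [0.63061336 0.02130373 0.167     ]
```

View pics/w3.png

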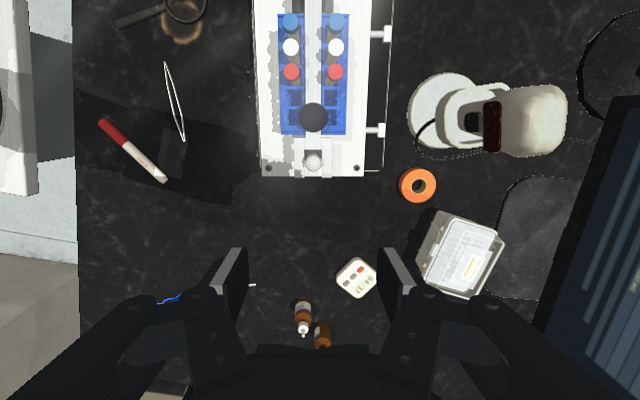

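The bar lies flat, 153.2 mm high along its length. The post is unmoved at (0.6306, 0.0213) and the fork is round it, with the head at px (313,162). Now the clip.

>>> step_arm:
  rows:
    - [0, 0, 0, 7.75, 0.2]
    - [0, 0, 0, 7.75, 0.2]
    - [0, 0, 0, 7.75, 0.2]
    - [0, 0, 0, 7.75, 0.2]
    - [0, 0, 0, 7.75, 0.2]
    - [0, 0, 0, 7.75, 0.2]
    - [0, 0, 0, 7.75, 0.2]
    - [0, 0, 0, 7.75, 0.2]

```text
clock: 8.8
position: [0.6318, 0.0079, 0.3685]
ee_rot: [-0.001, 0.943, 0.333, -0.001]
ft_force: [-0.3, 0.1, -0.0]
gripper_width: 0.601
finger_force: 0.0
```

>>> step_arm:
  rows:
    - [-0.0315, 0.0185, 0.02, 0, 0.2]
    - [-0.0315, 0.0185, 0.03, 0, 0.2]
    - [-0.0315, 0.0185, 0.03, 0, 0.2]
    - [-0.0315, 0.0185, 0.03, 0, 0.2]
    - [-0.0315, 0.0185, 0.03, 0, 0.2]
    - [-0.0315, 0.0185, 0.03, 0, 0.2]
    - [-0.0315, 0.0185, 0.03, 0, 0.2]
    - [-0.0315, 0.0185, 0.024, 0, 0.2]

```text
clock: 9.6
position: [0.5289, -0.2667, 0.1433]
ee_rot: [-0.002, 0.942, 0.336, -0.001]
ft_force: [1.3, -0.5, -0.5]
gripper_width: 0.604
finger_force: 0.0
```

>>> step_arm:
  rows:
    - [0, 0, 0, 0, 0.2]
    - [0, 0, 0, 0, 0.2]

```text
clock: 9.8
position: [0.5298, -0.2665, 0.1447]
ee_rot: [-0.001, 0.942, 0.335, -0.001]
ft_force: [-0.4, 0.3, 0.8]
gripper_width: 0.598
finger_force: 0.0
```

```bash
python3 meas.py w4
python3 - <<'E'
from h import *
import pickle
c=pickle.load(open("w4.pkl","rb"));D=np.load("w4.npz");I=D["p"];h=cv2.cvtColor(I,cv2.COLOR_RGB2HSV);P=cloud(c,D["d"])
g=cv2.inRange(h,(5,120,90),(22,255,255));k,l,s,ce=cv2.connectedComponentsWithStats(g)
for i in range(1,k):
    if s[i,4]>100:
        uv=np.argwhere(l==i)[:,::-1];top=P[l==i];t=top[(top[:,2]>.017)]
        q=np.array([onz(c,*x,.022) for x in uv[top[:,2]>.017]])[:,:2]*1000
        print(s[i],ce[i],len(t),np.median(top[:,2]),cv2.minAreaRect(q.astype(np.float32)))
# wire
w=((h[...,1]<60)&(h[...,2]>110)).astype(np.uint8);k,l,s,ce=cv2.connectedComponentsWithStats(w)
for i in range(1,k):
    if s[i,4]>60:
        q=np.array([onz(c,*x,.0025) for x in np.argwhere(l==i)[:,::-1]]);print(s[i],ce[i],q.mean(0).round(4),q.min(0).round(3),q.max(0).round(3))
print(env.state()["q"])
E
```

```text
[ 0.52977799 -0.26651141  0.14470923] [-0.44626266  0.34157412  0.75042069] 0.597526975007409
[516  43  42  44 997] [535.30892678  64.71815446] 985 0.04827250277068176 ((728.8474731445312, -339.4604187011719), (33.09218215942383, 30.726146697998047), 58.63951873779297)
[431  52  33  42 540] [442.62592593  67.53333333] 531 0.048189861752241214 ((678.460205078125, -281.4043884277344), (31.98487091064453, 18.124988555908203), 14.614470481872559)
[310 190  14  39 482] [316.2219917  209.17427386] 419 0.02157464861682598 ((521.8179931640625, -277.25836181640625), (34.670528411865234, 12.081602096557617), 38.95388412475586)
[423 264  56  29 866] [447.70092379 275.29330254] 540 0.020994211956135933 ((551.4957275390625, -426.337646484375), (28.787147521972656, 48.71430206298828), 39.10914993286133)
[450  52  39  33 890] [467.95280899  68.31235955] [ 0.6995 -0.302   0.0025] [ 0.685 -0.315  0.003] [ 0.715 -0.289  0.003]
[415  58  25  41 355] [423.38873239  80.83943662] [ 0.6678 -0.2792  0.0025] [ 0.658 -0.299  0.003] [ 0.687 -0.269  0.003]
[495  66  28  26 381] [505.29658793  79.53805774] [ 0.7
[... 1064 characters left out ...]
 74  13 385] [433.52727273 262.42337662] [ 0.5493 -0.4123  0.0025] [ 0.524 -0.45   0.002] [ 0.572 -0.384  0.003]
[411 278  15   8  64] [419.15625  281.859375] [ 0.5236 -0.4169  0.0025] [ 0.518 -0.422  0.002] [ 0.529 -0.409  0.003]
[   0  322   93   78 3005] [ 25.71580699 360.47021631] [ 0.1574 -0.1344  0.0025] [ 0.082 -0.18   0.003] [ 0.24  -0.089  0.003]
[428 370  25  22 226] [439.97345133 380.72566372] [ 0.4447 -0.5299  0.0025] [ 0.427 -0.536  0.003] [ 0.462 -0.524  0.003]
[152 381  39  19 426] [170.7370892  392.37089202] [ 0.2263 -0.2914  0.0025] [ 0.203 -0.311  0.003] [ 0.24  -0.278  0.003]
[-5.76502054e-01  5.44040946e-01  1.72744546e+00  5.02964707e-04
  8.71407079e-01  3.10189895e-01]
```

View pics/w4.png

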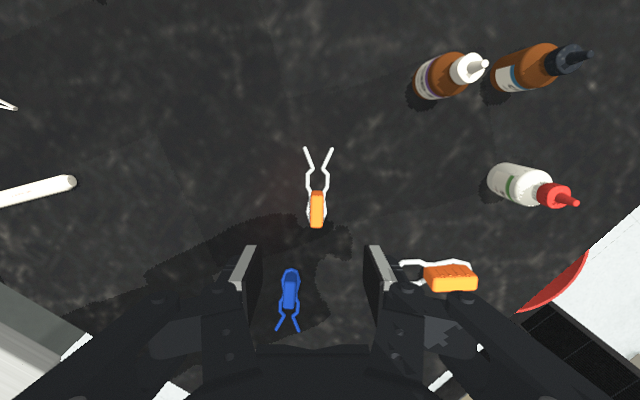

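The small clip's grip is at px (316,209) with its legs opening up to (318,148). The azimuth is 39.0° and the tool is already aligned. I'll descend and grip.

>>> step_arm:
  rows:
    - [-0.014, 0.0035, 0, 0, 0.2]
    - [0, 0, 0.03, 0, 0.2]
    - [0, 0, 0.03, 0, 0.2]
    - [0, 0, 0.03, 0, 0.2]
    - [0, 0, 0.02, 0, 0.2]
    - [0, 0, 0.015, 0, 0.2]
    - [0, 0, 0.0085, 0, 0.2]
    - [0, 0, 0.005, 0, 0.2]

```text
clock: 10.65
position: [0.522, -0.2786, 0.0075]
ee_rot: [0.0, 0.942, 0.335, 0.0]
ft_force: [0.3, -0.1, -0.4]
gripper_width: 0.597
finger_force: 0.0
```

>>> step_arm:
  rows:
    - [0, 0, 0, 0, 0.2]
    - [0, 0, 0, 0, -0.2]
    - [0, 0, 0, 0, -0.5]
    - [0, 0, 0, 0, -1]
    - [0, 0, 0, 0, -1]
    - [0, 0, 0, 0, -1]
    - [0, 0, 0, 0, -1]

```text
clock: 11.35
position: [0.522, -0.2788, 0.0083]
ee_rot: [0.0, 0.942, 0.335, 0.0]
ft_force: [-1.2, 1.1, 5.5]
gripper_width: 0.12
finger_force: 60.0
```

>>> step_arm:
  rows:
    - [0, 0, -0.01, 0, -1]
    - [0, 0, -0.03, 0, -1]
    - [0, 0, -0.04, 0, -1]
    - [0, 0, -0.04, 0, -1]
    - [0, 0, -0.04, 7, -1]
    - [0, 0, -0.04, 7, -1]
    - [0, 0, -0.04, 7, -1]
    - [0, 0, 0, 6.8, -1]

```text
clock: 12.15
position: [0.5229, -0.2794, 0.2539]
ee_rot: [0.003, 0.995, 0.097, 0.004]
ft_force: [-0.4, 1.1, -0.7]
gripper_width: 0.117
finger_force: 59.2
```

```bash
sleep 0; python3 meas.py w5
python3 - <<'E'
from h import *
import pickle
c=pickle.load(open("w5.pkl","rb"));D=np.load("w5.npz");s=env.state()
print(s["ee_rot"],2*np.degrees(np.arctan2(s["ee_rot"][2],s["ee_rot"][1])),s["finger_force"])
I=D["p"][150:350,200:440];cv2.imwrite("pics/w5c.png",cv2.resize(I,None,fx=3,fy=3,interpolation=cv2.INTER_CUBIC)[...,::-1])
E
```

```text
[ 0.52294385 -0.27940264  0.25385447] [-0.39086642  1.08323945 -0.67327921] 0.11734172014207478
[0.00173024 0.99563843 0.09325573 0.00211755] 10.701909469961695 59.18341934680939
```

View pics/w5c.png

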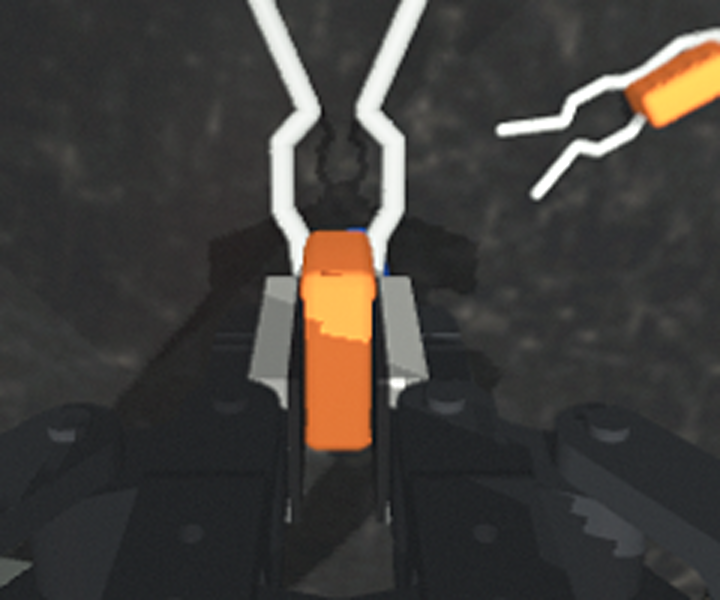

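The clip sits straight in the grip, with the bulges midway at px (312.7,186) and the pocket at (312.7,210). Next is its offset from the TCP.

Run:
```python
from h import *
import pickle
c=pickle.load(open("w5.pkl","rb"));D=np.load("w5.npz");t=np.array([.52294,-.2794,.25385]);s=env.state()
Rm=R.from_quat(np.array(s["ee_rot"])[[1,2,3,0]]).as_matrix()
for uv in((312.7,186),(312.7,210),(306,186),(319.3,186)):
    p=onz(c,*uv,t[2]-.0058);print(uv,((p-s["position"])@Rm).round(4))
h=cv2.cvtColor(D["p"],cv2.COLOR_RGB2HSV);g=(cv2.inRange(h,(5,120,90),(22,255,255))>0);g[:,350:]=0;g[:,:290]=0;P=cloud(c,D["d"])
w=(h[...,1]<60)&(h[...,2]>110);w[:,:270]=0;w[:,355:]=0;w[225:]=0;w[:120]=0;print("wire z",np.median(P[w][:,2]),"grip z",np.percentile(P[g][:,2],[50,80,95]))
uv=np.argwhere(w)[:,::-1];q=(np.array([onz(c,*x,t[2]-.0058) for x in uv])-s["position"])@Rm;print("wire tool x max",np.sort(q[:,0])[-5:], "y mid",q[:,1].mean())
for a in(.03,.035,.04,.045,.05,.054):
    m=abs(q[:,0]-a)<.0015;print(a,(q[m,1].min()+q[m,1].max())/2)
st=s["position"];print(st,s["ft_force"],2*np.degrees(np.arctan2(s["ee_rot"][2],s["ee_rot"][1])))
```

```text
(312.7, 186) [0.0366 0.0011 0.0032]
(312.7, 210) [0.0239 0.0012 0.0032]
(306, 186) [ 0.0366 -0.0023  0.0032]
(319.3, 186) [0.0366 0.0044 0.0032]
wire z 0.24966315254327753 grip z [0.2669812  0.26768071 0.26827641]
wire tool x max [0.05654347 0.05654633 0.05687924 0.05701982 0.05702268] y mid 0.0007862720940992626
0.03 0.0007901436570139815
0.035 0.0010168769000732224
0.04 0.0009622782905584532
0.045 0.0006930308613629955
0.05 0.0006691503834119171
0.054 0.0008667411545187111
[ 0.52219648 -0.27894602  0.25112523] [ 1.20438068 -0.6009271  -0.29710052] 10.701909469961695
```

>>> step_arm:
  rows:
    - [0.01, -0.0342, 0, -0.6, -1]
    - [0.01, -0.0342, 0, 0, -1]
    - [0.01, -0.0342, 0, 0, -1]
    - [0.01, -0.0342, 0, 0, -1]
    - [0.01, -0.0342, 0, 0, -1]
    - [0.01, -0.0342, 0, 0, -1]
    - [0.01, -0.0342, 0, 0, -1]
    - [0.01, -0.0342, 0, 0, -1]

```text
clock: 13.0
position: [0.5431, 0.007, 0.2474]
ee_rot: [-0.0, 0.994, 0.106, -0.0]
ft_force: [0.7, 0.4, -0.1]
gripper_width: 0.119
finger_force: 59.2
```

>>> step_arm:
  rows:
    - [0, 0, 0.02, 0, -1]
    - [0, 0, 0.03, 0, -1]
    - [0, 0, 0.02, 0, -1]
    - [0, 0, 0.01, 0, -1]
    - [0, 0, 0, 0, -1]
    - [0, 0, 0, 0, -1]

```text
clock: 13.6
position: [0.5439, 0.0054, 0.1682]
ee_rot: [0.0, 0.995, 0.105, 0.0]
ft_force: [0.5, 0.1, -0.4]
gripper_width: 0.122
finger_force: 59.2
```

```bash
python3 meas.py w6
python3 - <<'E'
from h import *
import pickle
c=pickle.load(open("w6.pkl","rb"));D=np.load("w6.npz");d=D["d"];P=cloud(c,d);s=env.state()
Rm=R.from_quat(np.array(s["ee_rot"])[[1,2,3,0]]).as_matrix();print(s["position"],2*np.degrees(np.arctan2(s["ee_rot"][2],s["ee_rot"][1])))
T=(P-s["position"])@Rm
m=(abs(T[...,0]-.085)<.03)&(abs(T[...,1])<.03)&(P[...,2]>.163)&(P[...,2]<.18)&(d>0);uv=np.argwhere(m)[:,::-1];print("head",m.sum(),uv.mean(0),uv.min(0),uv.max(0),T[m].mean(0))
p=onz(c,*uv.mean(0),.167);print(p,(p-s["position"])@Rm)
h=cv2.cvtColor(D["p"],cv2.COLOR_RGB2HSV);w=(h[...,1]<60)&(h[...,2]>110)
q=w&(T[...,0]>.015)&(T[...,0]<.06)&(abs(T[...,1])<.016)&(abs(P[...,2]-(s["position"][2]-.004))<.004)
z=s["position"][2]-.006
uv=np.argwhere(q)[:,::-1];print("wire",len(uv),np.median(P[q][:,2]));t=(np.array([onz(c,*x,z) for x in uv])-s["position"])@Rm
for a in np.arange(.02,.058,.004):
    k=abs(t[:,0]-a)<.0015
    if k.sum()>3:print(a.round(3),t[k,1].min().round(4),t[k,1].max().round(4))
print(t[:,0].max())
cv2.imwrite("pics/w6c.png",cv2.resize(D["p"][100:300,200:440],None,fx=3,fy=3,interpolation=cv2.INTER_CUBIC)[...,::-1])
E
```

```text
[0.54387263 0.00541087 0.16819701] [ 0.54941269  0.06499334 -0.44109697] 0.12196781420345124
[0.54400427 0.00543095 0.16849554] 11.998242515404984
head 1677 [318.8986285   73.73225999] [283  49] [341 148] [ 0.08707712  0.00333975 -0.00198659]
[0.63041488 0.02030344 0.167     ] [0.08761278 0.00341516 0.00159922]
wire 1356 0.163892522796655
0.02 -0.0106 0.0117
0.024 -0.0105 0.0116
0.028 -0.0109 0.0116
0.032 -0.0109 0.0115
0.036 -0.0072 0.0084
0.04 -0.0086 0.0093
0.044 -0.0105 0.0112
0.048 -0.0119 0.0131
0.052 -0.0138 0.0145
0.056 -0.0137 0.0149
0.05618886992961632
```

View pics/w6c.png

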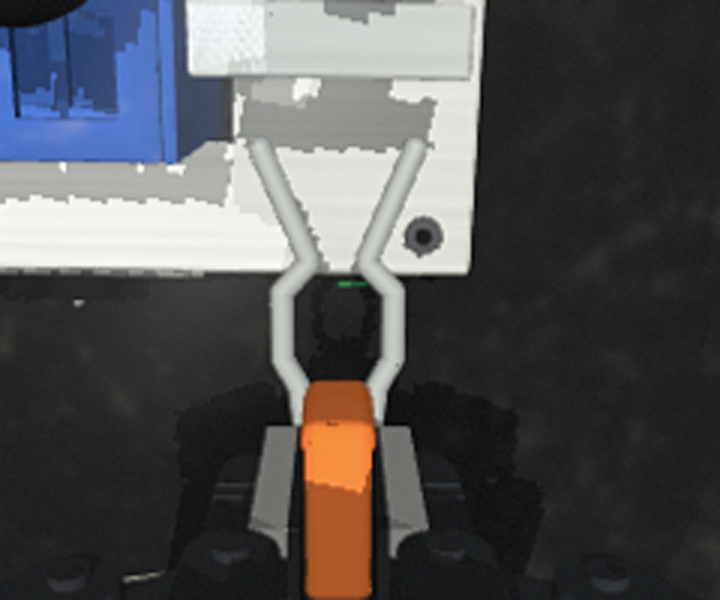

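The clip is square to the tine edge: the front tine edge runs level at crop (190–472, 78) and the yaw error is about 0.2°. The head mask picked up part of the clip, so I'll measure the head again cleanly.

```bash
cat > head.py <<'E'
from h import *
c=cam("wrist");s=env.state();p,d=env.capture("wrist");P=cloud(c,d)
Rm=R.from_quat(np.array(s["ee_rot"])[[1,2,3,0]]).as_matrix();T=(P-s["position"])@Rm
m=(T[...,0]>.02)&(T[...,0]<.115)&(abs(T[...,1])<.018)&(P[...,2]>.1625)&(P[...,2]<.18)&(d>0)
k,l,st,ce=cv2.connectedComponentsWithStats(m.astype(np.uint8))
for i in range(1,k):
    if st[i,4]>60:
        uv=ce[i];q=(onz(c,*uv,.167)-s["position"])@Rm;t=T[l==i]
        print(st[i],"ray",q.round(4),"cloud x",np.percentile(t[:,0],[1,99]).round(4),"y",np.percentile(t[:,1],[1,99]).round(4),"ztop",P[l==i][:,2].max().round(4))
print(s["position"],s["ft_force"],s["gripper_width"],2*np.degrees(np.arctan2(s["ee_rot"][2],s["ee_rot"][1])),s["clock"])
E
python3 head.py
```

```text
[ 297   50   45   48 1644] ray [0.088  0.0034 0.0016] cloud x [0.0788 0.0965] y [-0.0057  0.0125] ztop 0.1743
[283 145  24  73 607] ray [ 0.0396 -0.0081  0.0015] cloud x [0.0205 0.0558] y [-0.0132 -0.0031] ztop 0.1664
[319 145  24  74 591] ray [0.0392 0.009  0.0015] cloud x [0.0204 0.0556] y [0.0039 0.0142] ztop 0.166
[0.54400427 0.00543095 0.16849554] [-0.36501499  0.68449432 -0.59085518] 0.12038568188001181 11.998242515404984 13.65
```

>>> step_arm:
  rows:
    - [0, 0.003, 0.003, 0, -1]
    - [0, 0, 0.0025, 0, -1]
    - [0, 0, 0, 0, -1]
    - [0.005, 0, 0, 0, -1]
    - [0.005, 0, 0, 0, -1]
    - [0.005, 0, 0, 0, -1]
    - [0, 0, 0, 0, -1]

```text
clock: 14.4
position: [0.5596, 0.0059, 0.1621]
ee_rot: [0.0, 0.995, 0.104, 0.0]
ft_force: [-0.7, -0.4, -0.2]
gripper_width: 0.122
finger_force: 59.2
```

```bash
python3 head.py
```

```text
[ 290   85   46   48 1651] ray [ 0.0728  0.0007 -0.0049] cloud x [0.0635 0.0816] y [-0.0082  0.0098] ztop 0.1739
[0.5596478  0.00589352 0.16205008] [-0.66702623 -0.41276051 -0.16302274] 0.12177612134905585 11.993582217092941 14.4
```

>>> step_arm:
  rows:
    - [0.003, 0, -0.001, 0, -1]
    - [0.003, 0, 0, 0, -1]
    - [0.003, 0, 0, 0, -1]
    - [0.003, 0, 0, 0, -1]
    - [0.003, 0, 0, 0, -1]
    - [0.003, 0, 0, 0, -1]
    - [0, 0, 0, 0, -1]

```text
clock: 15.15
position: [0.5769, 0.0095, 0.163]
ee_rot: [-0.0, 0.995, 0.104, 0.0]
ft_force: [0.1, -0.7, -0.4]
gripper_width: 0.123
finger_force: 59.2
```

```bash
python3 head.py
```

```text
[ 291  128   44   44 1479] ray [ 0.0552  0.0006 -0.004 ] cloud x [0.0462 0.0643] y [-0.0085  0.0096] ztop 0.1741
[0.57685638 0.00953741 0.16301697] [ 0.06924255 -0.73403218 -0.41508947] 0.12345866504956154 11.982719190019049 15.15
```

Mouth is at the neck, centred, with no force yet. I'll go on slowly.

>>> step_arm:
  rows:
    - [0.002, 0, 0, 0, -1]
    - [0.002, 0, 0, 0, -1]
    - [0.002, 0, 0, 0, -1]
    - [0.002, 0, 0, 0, -1]
    - [0.002, 0, 0, 0, -1]
    - [0.002, 0, 0, 0, -1]
    - [0.002, 0, 0, 0, -1]
    - [0, 0, 0, 0, -1]

```text
clock: 16.0
position: [0.59, 0.0124, 0.1628]
ee_rot: [-0.0, 0.995, 0.104, -0.001]
ft_force: [-3.5, -0.5, -0.8]
gripper_width: 0.12
finger_force: 59.2
```

```bash
python3 head.py
```

```text
[ 292  155   43   43 1405] ray [ 0.043   0.0007 -0.0042] cloud x [0.0339 0.0521] y [-0.0084  0.0096] ztop 0.1743
[0.5899602  0.0123649  0.16282776] [-3.47814869 -0.46697364 -0.81772039] 0.12039389581531035 11.975724413412614 16.0
```

>>> step_arm:
  rows:
    - [0.0015, 0, 0, 0, -1]
    - [0.0015, 0, 0, 0, -1]
    - [0.0015, 0, 0, 0, -1]
    - [0.0015, 0, 0, 0, -1]
    - [0.0015, 0, 0, 0, -1]
    - [0.0015, 0, 0, 0, -1]
    - [0.0015, 0, 0, 0, -1]

```text
clock: 16.75
position: [0.6006, 0.0146, 0.1631]
ee_rot: [-0.0, 0.995, 0.104, -0.0]
ft_force: [-4.6, -1.7, -2.2]
gripper_width: 0.116
finger_force: 59.1
```

>>> step_arm:
  rows:
    - [0.0015, 0, 0, 0, -1]
    - [0.0015, 0, 0, 0, -1]
    - [0.0015, 0, 0, 0, -1]

```text
clock: 17.05
position: [0.605, 0.0155, 0.1631]
ee_rot: [-0.0, 0.995, 0.104, -0.0]
ft_force: [-4.9, -2.3, -0.2]
gripper_width: 0.121
finger_force: 59.1
```

```bash
python3 head.py
```

```text
[ 292  156   43   43 1394] ray [ 0.0425  0.0008 -0.0039] cloud x [0.0335 0.0515] y [-0.0084  0.0098] ztop 0.1737
[0.60501205 0.01547272 0.16306612] [-4.87240021 -2.28810165 -0.21858924] 0.12068703885615126 11.97127956193422 17.05
```

The platform is rolling at about 5 N. I'll keep going in short calls.

>>> step_arm:
  rows:
    - [0.0015, 0, 0, 0, -1]
    - [0.0015, 0, 0, 0, -1]
    - [0.0015, 0, 0, 0, -1]

```text
clock: 17.4
position: [0.6095, 0.0164, 0.1632]
ee_rot: [-0.0, 0.995, 0.104, 0.0]
ft_force: [-3.9, -1.7, 0.4]
gripper_width: 0.119
finger_force: 59.2
```

>>> step_arm:
  rows:
    - [0.0015, 0, 0, 0, -1]
    - [0.0015, 0, 0, 0, -1]
    - [0.0015, 0, 0, 0, -1]

```text
clock: 17.7
position: [0.6139, 0.0173, 0.1631]
ee_rot: [-0.0, 0.995, 0.104, 0.0]
ft_force: [-4.2, -1.2, -1.1]
gripper_width: 0.123
finger_force: 59.2
```

>>> step_arm:
  rows:
    - [0.001, 0, 0, 0, -1]
    - [0.001, 0, 0, 0, -1]
    - [0.001, 0, 0, 0, -1]

```text
clock: 18.0
position: [0.6167, 0.018, 0.1631]
ee_rot: [-0.0, 0.995, 0.104, 0.0]
ft_force: [-3.8, -2.4, 0.3]
gripper_width: 0.122
finger_force: 59.2
```

>>> step_arm:
  rows:
    - [0.001, 0, 0, 0, -1]
    - [0.001, 0, 0, 0, -1]

```text
clock: 18.2
position: [0.6187, 0.0184, 0.1631]
ee_rot: [-0.0, 0.995, 0.104, 0.0]
ft_force: [-3.2, -2.1, -0.6]
gripper_width: 0.12
finger_force: 59.2
```

>>> step_arm:
  rows:
    - [0.001, 0, 0, 0, -1]
    - [0.001, 0, 0, 0, -1]

```text
clock: 18.4
position: [0.6202, 0.0188, 0.163]
ee_rot: [-0.0, 0.995, 0.104, -0.001]
ft_force: [-6.6, -3.8, -0.8]
gripper_width: 0.119
finger_force: 59.2
```

```bash
python3 head.py
```

```text
[ 293  159   42   43 1386] ray [ 0.041   0.0011 -0.0041] cloud x [0.0322 0.0501] y [-0.0079  0.0101] ztop 0.1741
[0.62022624 0.01875705 0.16295332] [-6.64163874 -3.78176879 -0.80260862] 0.118893007043887 11.974526665141413 18.4
```

The stop has been met and the force is rising. I'll ease on.

>>> step_arm:
  rows:
    - [0.001, 0.0003, 0, 0, -1]
    - [0.001, 0, 0, 0, -1]

```text
clock: 18.65
position: [0.6217, 0.0189, 0.1628]
ee_rot: [-0.0, 0.995, 0.104, -0.001]
ft_force: [-8.7, -2.0, -1.0]
gripper_width: 0.121
finger_force: 59.2
```

>>> step_arm:
  rows:
    - [0.001, 0, 0, 0, -1]
    - [0.0005, 0, 0, 0, -1]

```text
clock: 18.85
position: [0.623, 0.0192, 0.1626]
ee_rot: [-0.0, 0.995, 0.104, -0.001]
ft_force: [-8.0, -2.3, -0.1]
gripper_width: 0.124
finger_force: 59.2
```

>>> step_arm:
  rows:
    - [0.001, 0, 0, 0, -1]
    - [0.0005, 0, 0, 0, -1]

```text
clock: 19.05
position: [0.6254, 0.0196, 0.1629]
ee_rot: [-0.0, 0.995, 0.104, -0.0]
ft_force: [-0.9, -1.3, -0.2]
gripper_width: 0.123
finger_force: 59.2
```

>>> step_arm:
  rows:
    - [0.001, 0, 0, 0, -1]
    - [0.0005, 0, 0, 0, -1]

```text
clock: 19.25
position: [0.6279, 0.02, 0.1634]
ee_rot: [0.0, 0.995, 0.104, 0.001]
ft_force: [2.8, -0.6, -1.0]
gripper_width: 0.123
finger_force: 59.1
```

```bash
python3 head.py
```

```text
[ 292  175   42   42 1333] ray [ 0.0333  0.0007 -0.0036] cloud x [0.0244 0.0425] y [-0.0082  0.0098] ztop 0.1738
[0.62792964 0.01999745 0.16336951] [ 2.81427469 -0.56983007 -0.99015228] 0.1227080837152633 11.972383919132993 19.25
```

Snap felt: the force dropped and then reversed. I'll follow it in to its seat.

>>> step_arm:
  rows:
    - [0.001, 0, 0, 0, -1]
    - [0.001, 0, 0, 0, -1]
    - [0, 0, 0, 0, -1]

```text
clock: 19.6
position: [0.6296, 0.0204, 0.1634]
ee_rot: [0.0, 0.995, 0.104, 0.001]
ft_force: [3.6, 0.2, 0.5]
gripper_width: 0.119
finger_force: 59.2
```

>>> step_arm:
  rows:
    - [0.001, 0, 0, 0, -1]
    - [0.0005, 0, 0, 0, -1]
    - [0, 0, 0, 0, -1]

```text
clock: 19.9
position: [0.6304, 0.0205, 0.1631]
ee_rot: [0.0, 0.995, 0.104, -0.0]
ft_force: [2.9, -1.1, -0.4]
gripper_width: 0.121
finger_force: 59.3
```

```bash
python3 head.py
```

```text
[ 292  182   42   41 1318] ray [ 0.0302  0.0007 -0.0039] cloud x [0.0215 0.0395] y [-0.0082  0.0099] ztop 0.1743
[0.63040008 0.02049833 0.16309162] [ 2.90195601 -1.14014822 -0.36909788] 0.12128002828773692 11.9745283464639 19.9
```

>>> step_arm:
  rows:
    - [0.001, 0, 0, 0, -1]
    - [0.001, 0, 0, 0, -1]
    - [0, 0, 0, 0, -1]

```text
clock: 20.25
position: [0.632, 0.0211, 0.1629]
ee_rot: [-0.0, 0.995, 0.104, -0.001]
ft_force: [0.8, -0.1, -0.1]
gripper_width: 0.121
finger_force: 59.2
```

```bash
python3 head.py
```

```text
[ 293  186   42   39 1293] ray [ 0.0287  0.001  -0.0042] cloud x [0.0205 0.0376] y [-0.0081  0.0099] ztop 0.1742
[0.63202559 0.02109749 0.16285124] [ 0.80789555 -0.06780438 -0.14494448] 0.12084071161886678 11.981471504227489 20.25
```

The clip is seated: force near zero, head at 28.7 mm. I'll release with a small opening and rise.

>>> step_arm:
  rows:
    - [0, 0, 0, 0, -0.7]
    - [0, 0, 0, 0, -0.5]
    - [0, 0, 0, 0, -0.4]
    - [0, 0, 0, 0, -0.4]
    - [0, 0, -0.005, 0, -0.4]
    - [0, 0, -0.01, 0, -0.4]
    - [0, 0, -0.03, 0, -0.4]
    - [0, 0, -0.04, 0, -0.4]

```text
clock: 21.1
position: [0.6318, 0.021, 0.2485]
ee_rot: [-0.0, 0.995, 0.104, -0.001]
ft_force: [-0.5, 0.2, 0.1]
gripper_width: 0.302
finger_force: 0.0
```

>>> step_arm:
  rows:
    - [-0.02, 0, -0.04, 0, -0.4]
    - [-0.02, 0, -0.03, 0, -0.4]
    - [0, 0, 0, 0, -0.4]
    - [0, 0, 0, 0, -0.4]

```text
clock: 21.5
position: [0.5931, 0.0126, 0.3193]
ee_rot: [0.0, 0.995, 0.104, 0.001]
ft_force: [0.3, -0.6, -0.9]
gripper_width: 0.301
finger_force: 0.0
```

Run:
```python
from h import *
c=cam("wrist");s=env.state();p,d=env.capture("wrist");P=cloud(c,d);h=cv2.cvtColor(p,cv2.COLOR_RGB2HSV)
psi=np.radians(11.75);v=np.array([np.cos(psi),np.sin(psi)]);u=np.array([-v[1],v[0]])
near=(np.hypot(P[...,0]-.65,P[...,1]-.025)<.07)&(d>0)
m=near&(P[...,2]>.1655)&(P[...,2]<.18)
g=near&(cv2.inRange(h,(5,120,90),(22,255,255))>0)
hd=m&~g&(h[...,1]<60)&(h[...,2]>90)
k,l,st,ce=cv2.connectedComponentsWithStats(hd.astype(np.uint8));i=1+st[1:,4].argmax();H=onz(c,*ce[i],.167)[:2];print("head",st[i],H)
t=g&(P[...,2]>.168);q=P[t][:,:2]-H;print("grip",t.sum(),np.percentile(P[t][:,2],[5,50,95]),"x",np.percentile(q@v,[1,50,99]),"y",np.percentile(q@u,[1,50,99]))
uv=np.argwhere(t)[:,::-1];print(cv2.minAreaRect(np.array([onz(c,*x,.1755)[:2]*1000 for x in uv]).astype(np.float32)))
w=near&(h[...,1]<60)&(P[...,2]>.156)&(P[...,2]<.1605);q=P[w][:,:2]-H;print("wire",w.sum(),"x",np.percentile(q@v,[2,98]),"y",np.percentile(q@u,[2,98]))
a=(P[...,:2]-H)@u;b=(P[...,:2]-H)@v
for y in(.02,.03,.08,.12,.16):
    mm=(abs(a-y)<.005)&(abs(b)<.007)&(d>0);print(y,np.median(P[mm][:,2]) if mm.any() else "")
print(s["position"],s["ft_force"],s["gripper_width"],s["clock"])
```

```text
head [302 108  22  21 355] [0.65992203 0.02608855]
grip 406 [0.17306197 0.17462033 0.17593198] x [-0.0453187  -0.02908899 -0.01430782] y [-0.00534772  0.00037412  0.00610645]
((630.8495483398438, 20.500293731689453), (30.774883270263672, 11.374518394470215), 12.224007606506348)
wire 392 x [-0.04515424  0.02642855] y [-0.01264406  0.0121638 ]
0.02 0.15265322157609046
0.03 0.1529412793495983
0.08 0.15289787955447115
0.12 0.15294425622413205
0.16 0.1531121965856972
[0.59311296 0.01263486 0.31930922] [ 0.29869017 -0.568461   -0.91380466] 0.30058502998906084 21.5
```

After release, the grip centre is about 29 mm in front of the post axis (nominal 28.3, tolerance 2.5), its top is at 174.6 mm, and the bar is flat at 153 mm. The arm is clear, so I'll hand it in.

```bash
python3 -c "
from cell import env
print(env.sign_off())"
```

```text
the job is handed in; nothing more can be done
None
```

The job is handed in: the bar is fully down round the post, the small orange clip snapped home on the neck at about 9 N and was released, and the arm never touched the bottles, timer or dish.

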